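Clip the die-change tools back on the press rack

ROBOT

A 6-joint arm with a two-finger parallel gripper is mounted at the origin on the work surface. World frame = base frame: x ahead of the robot, y to its left, z up, the work surface at z = 0. Lengths are in m, angles in rad, forces in N, time in s.
With the tool pointing down it reaches from about 0.25 to 0.8 m from the base axis. Payload 3.9 kg.
Tool frame: the origin (TCP) lies on the centre line of the jaws, within the pads' length; the fingertips stand 19 mm ahead of it and the grasp point (between the pads) is the TCP; z points along the fingers, y is the line along which they close (so a half turn about z gives the same grasp; the last joint's range is limited). The gripper opens to 85 mm and grips with 20 to 120 N. Pads are 22 mm wide; open, the fingers measure 114 mm over their backs; the gripper's body (76 mm by 85 mm) begins 54 mm behind the grasp point. The pads swing forward as they close: fully open they stand 13 mm farther back than shut.
Start: joints at [-1.184, 0.26, -0.138, 1.173, 0, 1.571], TCP at [0.198, -0.486, 0.25] pointing down, gripper open.
Joint ranges: [-2.78, 2.78], [-0.83, 1.72], [-1.28, 1.37], [-1.9, 2.12], [-1.57, 1.48], [-3.14, 3.14]. Speed limits (rad/s): [2.57, 2.57, 3.14, 3.14, 3.14, 3.14].

INTERFACE

Orientations are given as a 3x3 rotation matrix whose columns are the frame's x, y, z axes.
In Python, from workcell import state, cams, workorder gives the robot as it stands.
- The arm moves only by the tool step_arm, never from a script. Its argument "increments" is a list of rows, each an object of numbers: "dx", "dy", "dz": the shift along the tool's x, y, z in mm; "rx", "ry", "rz": the turn, a rotation vector about the tool's x, y, z in degrees; "claw": the gripper command: -1 is fully open, 1 is shut, values between are in proportion. A call has 1 to 10 rows; each row is the pose to reach, as a shift and turn from the pose commanded when the call began, along the tool's axes at that moment; what a row does not reach only later rows make up. A row lasts 1/12 s, in which the tool goes at most 41.7 mm and 7.16 degrees, less where a joint would pass 70% of its speed; a pose out of reach is approached as far as the arm can. A call with a gripper value outside its range is refused whole. The fingers move at their own pace and stop on an object; "newtons" is the grip in N (left out, the last holds). Time passes only in rows, so rows that repeat a pose let the fingers close. It gives the time, the measured TCP pose, the force, the opening and the grip force at its end, in the units of the state.
- state(): the state, without advancing time (a new reading comes with each control period).
- cams.camera(name): name is "scene" or "top"; returns a dict with "image" (480x640x3 uint8, blue, green, red), "range_z" (480x640 float32, m along the optical axis (not along the pixel's ray), 0 where there is no reading), "fx", "fy", "cx", "cy" (pixels), "dist" ([k1, k2, p1, p2, k3] as OpenCV has them; the pictures are not rectified), "T" (4x4, takes a point from camera to world coordinates). Camera axes: x right, y up, looking along -z (the intrinsics and any distortion apply to the point x, -y, -z); pixel columns grow to the right and rows downward; lengths in m; the calibration is good to about 2 mm. A picture is of the moment at which its call begins.
- workorder.finish_job(): hands the job in; it is judged then, once.
The state is a dict: "t": time; "joint_positions": joint angles; "qvel": joint speeds; "joint_efforts": joint torques, N m; "ee_pos": TCP position; "orientation": TCP orientation; "contact_force": force on the tool from outside, world axes, zero at the start; "moment": the same for the moment, N m; "finger_gap": opening from 0.0 (shut) to 1.0 (fully open); "finger_force": force on a finger pad.
Only numpy, scipy, OpenCV 4.12 (cv2) and the standard library are available. Lean on these libraries where they do the work, as an engineer would, in place of code of your own. Each camera call takes 0.05 s, during which the arm holds its last target. There are 200 camera calls.

TASK

The die change is finished: put the flat brush and the T-handled key that lie on the bench back on the sloping tool rack, one in each of the two empty places (either in either), with the brush's bristles and the key's cross bar at the upper end like the tools already there. Press each one straight in until its handle has snapped fully home in both the upper and the lower clip, and leave the tools already on the rack and the other things on the bench where they are.

Things in the scene. Friction and masses are not known exactly. Their poses are not given: they have to be found in the camera images.
- clips_a: One of the two empty places on the sloping rack: a pair of spring-steel clips, one above the other up the slope, centres 96 mm apart, each 16 mm long. Origin: midway between the clips, on the line where a handle's axis lies when fully home. x points up the slope along the handle, y across the rack, z straight out of the slope, 28.6 degrees from vertical, leaning towards the robot.
- clips_b: The other empty place, with the same pair of clips and the same axes as clips_a. Which two of the rack's four places are empty changes.
- clips_a_mouth (a point): The mouth of place a, 15 mm out along z from home: here a clip is 23 mm wide; it narrows to a 10 mm throat between sprung lips 6 mm out from home. A 16 mm handle touches the flared jaws some 13 mm before home, spreads the lips, snaps past and stops on the rails at home. Pushing one tool into both clips takes about 6 to 12 N in all when centred, up to 25 N when 3 mm to one side.
- clips_b_mouth (a point): The mouth of place b, the same as that of place a.
- rack: The cream sheet-metal tool rack, 360 mm wide, 265 mm deep, fixed on the bench, sloping up away from the robot from 23 to 167 mm high. Origin on the bench under its middle, x away from the robot. Two aluminium rails cross it, 18 mm proud and 76 mm apart, with four clip places side by side, 80 mm apart. The sloping sheet lies 26 mm behind the axis of a handle that is home, the rails' tops 8 mm.
- brush_mid (a point): The flat die brush lying on the bench: a straight round light-wood handle of 16 mm diameter, with a steel ferrule 44 mm wide and 16 mm thick and dark bristles at its head. The point is on its axis, 8 mm above the bench, where to grip it and what to centre between the clips; x points to the head, z up as it lies. The bare handle runs from x = -98 to +72 mm, the head from there to +149 mm. 56 to 112 g.
- brush_head (a point): A point in the middle of the brush's head, on its axis, 110 mm from brush_mid towards the bristles.
- key_mid (a point): The T-handled socket key lying on the bench: a chromed straight round shaft of 16 mm diameter with a cross bar 80 mm long and 16 mm thick at one end (its head), lying flat. The point is on its axis, 8 mm above the bench, where to grip it and what to centre between the clips; x points to the cross bar, z up as it lies. The bare shaft runs from x = -98 mm to the cross bar, whose axis lies at +90 mm. 126 to 252 g.
- key_head (a point): The middle of the key's cross bar, on the shaft's axis, 90 mm from key_mid.
- brush: The die brush as a body, same axes as brush_mid, origin 8 mm below it (on the bench as it lies).
- key: The T-handled key as a body, same axes as key_mid, origin 8 mm below it (on the bench as it lies).
- brush2: A narrower dark-handled brush (16 mm handle, head 26 mm wide) already in its clips on the rack, head up the slope; leave it there. Its origin is on the underside of its handle, at the middle of its place; x up the slope.
- spindle: A foil spindle: a plain aluminium rod of 16 mm diameter, 238 mm long, with two dark stop collars (26 mm) near its upper end, already in its clips on the rack; leave it there. Its origin is on its underside, at the middle of its place; x up the slope.
- tin: Bystander: small steel tin, 28 mm across and 48 mm high, standing between the tails of the two tools. Origin under its centre.
- die: Bystander: brass stamping die, a plate 70 x 55 x 7 mm, lying beyond the tools. Origin under its centre.
- foil: Bystander: roll of foil standing on end, 54 mm across and 75 mm high, beyond the tools. Origin under its centre.
- driver: Bystander: screwdriver with a black handle lying to the robot's right.
- oiler: Bystander: white oil bottle, 40 mm across and 90 mm high, standing beyond the tools. Origin under its centre.
- loupe: Bystander: black magnifier, 38 mm across and 34 mm high, standing to the right of the two tools. Origin under its centre.

How it is judged:
At the end, for the whole second after the job is handed in: Brush and key are each in one of the two empty places, heads up the slope, handles home in both clips: axis within 3 mm of the home depth (4 mm inwards), 5 mm of the centre line and 4 degrees along it, middle at most 18 mm below or 30 mm above the place's middle; both at rest ((((z of brush_mid in the frame of clips_a between -0.004 and 0.003 m and y of brush_mid in the frame of clips_a between -0.005 and 0.005 m and x of brush_mid in the frame of clips_a between -0.018 and 0.03 m and angle between the x axis of brush_mid and the x axis of clips_a, either way round below 0.07 rad and x of brush_head in the frame of clips_a above 0.04 m) and (z of key_mid in the frame of clips_b between -0.004 and 0.003 m and y of key_mid in the frame of clips_b between -0.005 and 0.005 m and x of key_mid in the frame of clips_b between -0.018 and 0.03 m and angle between the x axis of key_mid and the x axis of clips_b, either way round below 0.07 rad and x of key_head in the frame of clips_b above 0.04 m)) or ((z of brush_mid in the frame of clips_b between -0.004 and 0.003 m and y of brush_mid in the frame of clips_b between -0.005 and 0.005 m and x of brush_mid in the frame of clips_b between -0.018 and 0.03 m and angle between the x axis of brush_mid and the x axis of clips_b, either way round below 0.07 rad and x of brush_head in the frame of clips_b above 0.04 m) and (z of key_mid in the frame of clips_a between -0.004 and 0.003 m and y of key_mid in the frame of clips_a between -0.005 and 0.005 m and x of key_mid in the frame of clips_a between -0.018 and 0.03 m and angle between the x axis of key_mid and the x axis of clips_a, either way round below 0.07 rad and x of key_head in the frame of clips_a above 0.04 m))) and linear speed of each of brush, key below 0.01 m/s); the robot touches nothing.
It fails at once if a tool already on the rack is pushed out of place (more than 20 mm) (distance of any of brush2, spindle from where it was at the start of the episode above 0.02 m).
It fails at once if one of the other things on the bench is moved (more than 30 mm) (distance of any of tin, die, foil, driver, oiler, loupe from where it was at the start of the episode above 0.03 m).
It also fails if it takes over 56 s, if anything falls off the work surface, if the arm or the gripper's body presses on something with over 40 N, if the wrist force passes 120 N, or if a joint passes its speed limit or range.

## Working session

There is one attempt and no reset: what is moved stays moved. The work goes in short steps, Python scripts to look and compute and a tool call to move; the robot and the scene stay as the last step left them, time stands still between calls to the robot, and variables do not carry over. Pictures are saved under pics/ and viewed, at most 10 in all, crops included, and the job is handed in when it is done.

Besides the shell and the picture viewer there is one more tool, called after "Request:" as a command line: name --argument value ..., lists and objects as JSON in quotes. step_arm: Moves the arm, as the interface text tells. Its arguments: {"type":"object","properties":{"increments":{"type":"array"},"newtons":{"type":"number"}},"required":["increments"]}

```bash
mkdir -p pics
cat > h.py <<'E'
import numpy as np, cv2, pickle
def grab():
    from workcell import cams
    d={n:cams.camera(n) for n in("scene","top")}
    pickle.dump(d,open("d.pkl","wb")); return d
def load(): return pickle.load(open("d.pkl","rb"))
def rays(c,uv):
    K=np.array([[c["fx"],0,c["cx"]],[0,c["fy"],c["cy"]],[0,0,1.]])
    p=cv2.undistortPoints(np.float32(uv).reshape(-1,1,2),K,np.array(c["dist"],float)).reshape(-1,2)
    return np.c_[p[:,0],-p[:,1],-np.ones(len(p))]
def pts(c,uv,z=None):
    r=rays(c,uv); T=np.array(c["T"]); R,o=T[:3,:3],T[:3,3]
    if z is None:
        uv=np.int32(uv).reshape(-1,2); d=c["range_z"][uv[:,1],uv[:,0]]
        return (r*d[:,None])@R.T+o
    w=r@R.T; return o+w*((z-o[2])/w[:,2])[:,None]
def cloud(c):
    v,u=np.mgrid[:480,:640]; P=pts(c,np.c_[u.ravel(),v.ravel()]).reshape(480,640,3)
    P[c["range_z"]==0]=np.nan; return P
E
python3 - <<'E'
from h import *
d=grab()
for n in d: cv2.imwrite(f"pics/{n}0.png",d[n]["image"]); print(n,np.round(d[n]["T"],3).tolist(),d[n]["fx"],(d[n]["range_z"]>0).mean())
from workcell import state; s=state(); print(s)
E
```

```text
scene [[0.291, -0.719, 0.632, 1.324], [0.957, 0.225, -0.184, -0.335], [-0.01, 0.658, 0.753, 0.982], [0.0, 0.0, 0.0, 1.0]] 477.72273438157123 0.995986328125
top [[0.006, 0.995, -0.102, 0.439], [-1.0, 0.006, 0.003, -0.106], [0.003, 0.102, 0.995, 1.329], [0.0, 0.0, 0.0, 1.0]] 552.6038426945025 0.9959537760416667
{'t': 0.1, 'joint_positions': array([-1.18400577e+00,  2.60561235e-01, -1.39215634e-01,  1.17269534e+00,
        2.02592436e-05,  1.57079952e+00]), 'qvel': array([ 0.00102578, -0.00112109,  0.00108488, -0.00022454, -0.00042188,
        0.00139209]), 'joint_efforts': array([ 1.44903275e-03, -4.06507874e+01,  2.54527152e+01,  1.00870905e-02,
        9.34396121e-05, -1.21717996e-07]), 'ee_pos': array([ 0.19783173, -0.48568915,  0.24958729]), 'orientation': array([[ 9.26125705e-01,  3.77214531e-01, -6.13410197e-04],
       [ 3.77215029e-01, -9.26124392e-01,  1.55971722e-03],
       [ 2.02538561e-05, -1.67588176e-03, -9.99998596e-01]]), 'contact_force': array([ 0.36845442, -1.10032172, -0.42046222]), 'moment': array([-0.024091  , -0.00317329, -0.04477423]), 'finger_force': 0.0, 'finger_gap': 1.0029013606215786}
```

View pics/top0.png

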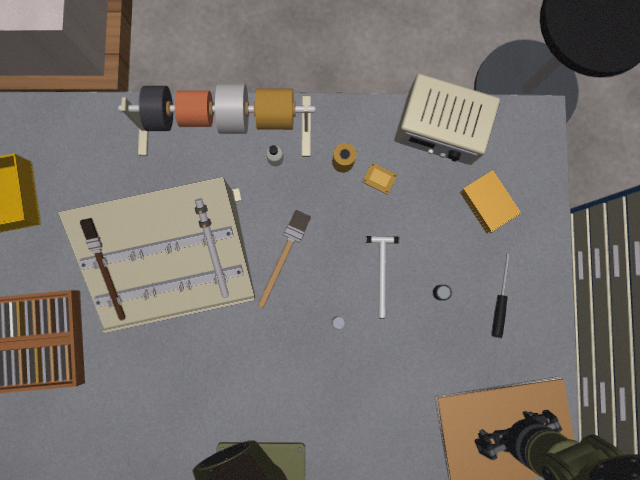

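View pics/scene0.png

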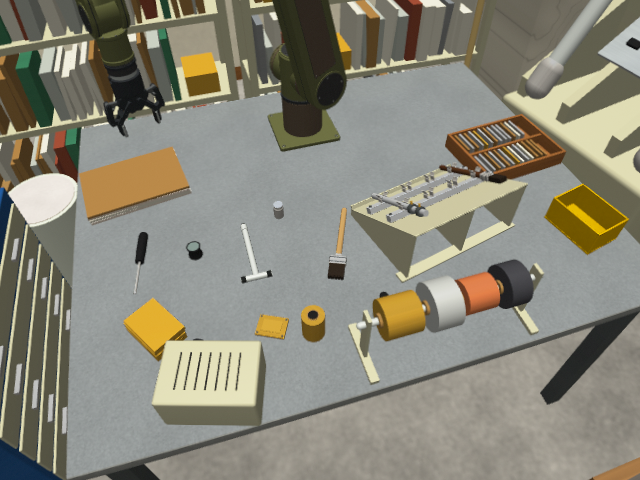

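The top view shows brush2 at about (103,270) and the spindle at about (212,250) on the rack. The two middle places between them are empty, with clips near (137,253)/(150,293) and (173,245)/(185,286). The loose brush runs from (262,306) to (300,215), and the key from (382,318) to its cross bar at (382,240). The tin is at (338,323) and the loupe at (442,292).

Run:
```python
from h import *
d=load(); c=d["top"]; P=cloud(c); I=c["image"]
# bench height
print("bench z",np.nanmedian(P[330:400,320:420,2]))
# sheet plane fit (iterative)
m=np.zeros((480,640),np.uint8); cv2.fillPoly(m,[np.int32([[68,215],[220,185],[245,290],[108,322]])],1)
Q=P[(m>0)&np.isfinite(P[...,2])]
A=Q
for i in range(15):
    o=np.median(A,0) if i==0 else A.mean(0); n=np.linalg.svd(A-o,full_matrices=False)[2][2]; n*=np.sign(n[2])
    h=(Q-o)@n
    A=Q[np.abs(h-(np.median((A-o)@n)))<max(.003,.012-.001*i)]
print("n",n,"tilt",np.degrees(np.arccos(n[2])),"inl",len(A)/len(Q))
H=((P-o)@n); 
print(np.histogram(H[m>0]*1000,bins=np.arange(-6,50,3)))
up=np.array([0,0,1])-n*n[2]; up/=np.linalg.norm(up); print("steepest",up)
np.savez("rack.npz",n=n,o=o,up=up)
# rails: H~18 mm
for nm,lo,hi in(("rail",.015,.021),("above",.0225,.06)):
    k=((H>lo)&(H<hi)&(m>0)).astype(np.uint8)
    N,L,S,C=cv2.connectedComponentsWithStats(k,connectivity=8)
    for j in range(1,N):
        if S[j,4]>3: 
            p=P[L==j]; print(nm,S[j],np.round(C[j],1),np.round(p.mean(0),4),np.round(1e3*np.percentile(H[L==j],[10,90])))
# tools
hsv=cv2.cvtColor(I,cv2.COLOR_BGR2HSV)
v=np.uint8(np.clip(H*1000*4+20,0,255))
a=cv2.resize(I[170:340,50:270],None,fx=3.6,fy=3.5,interpolation=cv2.INTER_CUBIC); cv2.imwrite("pics/rack1.png",a)
```

```text
bench z -0.0005963191923115119
n [-0.4683229  -0.10459545  0.87734455] tilt 28.676321952214497 inl 0.5786411297654404
(array([1057, 4785, 4766, 1173,  183,  144,  272,  850,  806,  202,  116,
        246,  658,  699,  265,  125,   82,   18]), array([-6, -3,  0,  3,  6,  9, 12, 15, 18, 21, 24, 27, 30, 33, 36, 39, 42,
       45, 48]))
steepest [0.85624914 0.19123508 0.47986097]
rail [212 228  21  12 136] [222.6 233.7] [0.5805 0.081  0.1247] [16. 20.]
rail [103 234 102  30 639] [154.1 248.5] [0.5471 0.2306 0.1247] [16. 20.]
rail [ 85 257  12  11  67] [ 90.1 261.9] [0.5166 0.3702 0.125 ] [16. 20.]
rail [223 267  19  12 121] [232.8 272.4] [0.4981 0.0631 0.0787] [16. 20.]
rail [182 273  34  15 220] [199.  279.6] [0.4811 0.1393 0.0786] [16. 20.]
rail [117 280  64  21 389] [148.5 290.5] [0.4558 0.2529 0.0785] [16. 20.]
rail [ 99 296  11  10  66] [104. 300.] [0.4338 0.3531 0.0786] [16. 20.]
above [195 198  34  98 889] [210.9 245.7] [0.5521 0.1047 0.1302] [29. 39.]
above [  80  218   45  102 1061] [101.5 264.3] [0.5097 0.3408 0.1345] [28. 37.]
above [165 243   7  11  42] [168.  248.8] [0.5451 0.1957 0.1413] [30. 43.]
above [175 242   5  10  31] [176.8 246.6] [0.5499 0.177  0.141 ] [31. 44.]
above [138 250   6  10  36] [140.4 254.2] [0.5332 0.2556 0.1397] [25. 43.]
above [128 252   8  10  46] [131.6 256.7] [0.5276 0.2745 0.1398] [28. 42.]
above [178 281   6  12  41] [180.5 287.1] [0.4636 0.1772 0.0941] [28. 42.]
above [187 281   5   9  28] [188.8 285.1] [0.4683 0.1586 0.095 ] [29. 43.]
above [151 288   6  10  31] [153.7 292.7] [0.4508 0.2366 0.0946] [26. 44.]
above [142 290   7  11  40] [145.  295.2] [0.4452 0.2558 0.0949] [31. 43.]<stdin>:27: RuntimeWarning: invalid value encountered in cast
```

View pics/rack1.png

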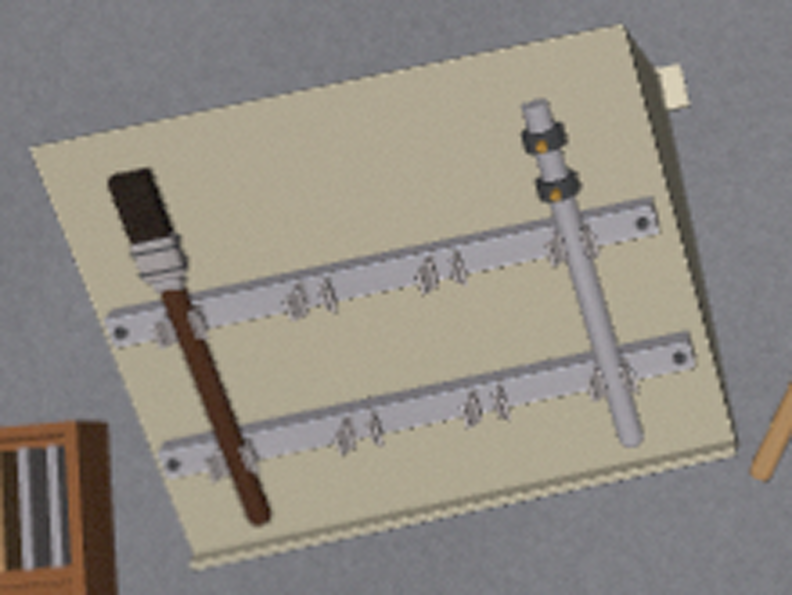

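The enlarged crop shows the two middle clip pairs empty and upright, with rails and clips clear. The clip centroids come out 95.6 mm apart, against the 96 mm given.

Run:
```python
from h import *
d=load(); R=np.load("rack.npz"); n,o,up=R["n"],R["o"],R["up"]; yy=np.cross(n,up); print("yaxis",yy)
C=dict(a_u=((.5451,.1957,.1413),(.5499,.177,.141)),b_u=((.5332,.2556,.1397),(.5276,.2745,.1398)),a_l=((.4636,.1772,.0941),(.4683,.1586,.095)),b_l=((.4508,.2366,.0946),(.4452,.2558,.0949)))
M={k:np.mean(v,0) for k,v in C.items()}
for k,p in M.items(): print(k,np.round(1e3*np.array([(p-o)@up,(p-o)@yy,(p-o)@n]),1))
for n_ in("top","scene"):
    c=d[n_];P=cloud(c)
    E=(P-o); X,Y,Z=E@up,E@yy,E@n
    sl=(np.abs(X)<.16)&(np.abs(Y)<.2)
    print(n_,"sheet H",np.nanmedian(Z[sl&(np.abs(Z)<.008)]))
    # handles already on the rack: crest above 29mm, between rails
    for nm,lo,hi in(("brush2",.07,.16),("spindle",-.16,-.07)):
        k=sl&(Y>lo)&(Y<hi)&(Z>.026)&(Z<.037)&(X>-.1)&(X<.04)
        a,b=np.polyfit(X[k],Y[k],1); print(nm,k.sum(),"slope",a,"Y at 0",b,"topZ",np.percentile(Z[k],95))
    k=sl&(Z>.022)&(Y>-.09)&(Y<.07); 
    lab=cv2.connectedComponentsWithStats(k.astype(np.uint8))
    for j in range(1,lab[0]):
        q=lab[1]==j
        if q.sum()>8: print("clip",q.sum(),np.round(1e3*np.array([X[q].mean(),Y[q].mean(),Y[q].min(),Y[q].max(),Z[q].max()]),1))
    # loose things on bench
    k=((P[...,2]>.005)&(P[...,2]<.1)&(P[...,0]>.25)&(P[...,0]<.75)&(P[...,1]<.12)&(P[...,1]>-.5)&(Y<-.19)).astype(np.uint8)
    lab=cv2.connectedComponentsWithStats(k)
    for j in range(1,lab[0]):
        q=lab[1]==j
        if q.sum()>50:
            p=P[q]; r=cv2.minAreaRect(np.float32(p[:,:2]*1e3)); print("obj",q.sum(),np.round(lab[3][j]),np.round(np.ravel(r[0]),1),np.round(r[1],1),round(r[2],1),"z",np.round(np.percentile(p[:,2],[5,95])*1e3))
```

```text
yaxis [-2.17970333e-01  9.75955396e-01  1.38777878e-17]
a_u [ 11.6 -37.   36.8]
b_u [11.3 43.6 35.4]
a_l [-84.1 -37.2  36.1]
b_l [-84.4  43.1  36.4]
top sheet H 2.3446980949711602e-05
brush2 430 slope -0.016809189280438657 Y at 0 0.12250342542128662 topZ 0.03617327987709301
spindle 428 slope -0.0005066726562663436 Y at 0 -0.11753488202064236 topZ 0.035888163187408006
clip 42 [ 11.4 -27.3 -32.1 -22.5  45.9]
clip 31 [ 11.8 -46.6 -50.9 -41.5  46.7]
clip 36 [11.9 33.8 29.  38.9 45.9]
clip 46 [10.8 53.5 48.4 63.4 45.6]
clip 43 [-84.3 -27.7 -32.4 -23.5  45.7]
clip 28 [-83.6 -46.8 -51.5 -42.2  45.5]
clip 31 [-83.9  33.2  27.9  38.5  47.6]
clip 40 [-84.9  53.1  48.1  58.7  46. ]
obj 422 [380. 180.] [ 731.5 -282.5] [76.5 55.1] 64.1 z [ 6. 13.]
obj 268 [469. 194.] [ 687.8 -485.5] [61.9 28.7] 1.3 z [11. 52.]
obj 987 [287. 247.] [535.1 -46.6] [ 45.7 243.7] 66.7 z [ 9. 19.]
obj 749 [382. 268.] [ 495.  -274.2] [ 79.7 197. ] 82.9 z [ 9. 19.]
obj 229 [442. 292.] [ 456.5 -424.5] [36.6 35.2] 12.6 z [ 8. 38.]
obj 124 [338. 322.] [ 385.4 -177.3] [25.9 26.8] 71.6 z [30. 51.]
scene sheet H 0.0009391760536357876
brush2 166 slope -0.004749812297950534 Y at 0 0.1176953774287297 topZ 0.03619783079729569
spindle 177 slope 0.00845866709812017 Y at 0 -0.12050056506920497 topZ 0.03562959032892575
clip 33 [-86.7  50.3  44.6  56.4  44. ]
clip 29 [-86.3  30.8  25.8  35.3  43.6]
clip 74 [10.4 42.1 23.6 57.  45.6]
clip 31 [-85.8 -27.6 -32.8 -23.3  43.5]
clip 29 [-85.  -47.8 -53.7 -43.   43.2]
clip 38 [  9.7 -29.5 -34.5 -25.6  43.9]
clip 27 [ 11.7 -49.  -52.8 -45.8  42.6]
obj 157 [278. 209.] [ 386.9 -178.5] [29.3 27.5] 7.3 z [10. 49.]
obj 653 [338. 252.] [536.8 -43.6] [ 44. 245.] 63.6 z [ 9. 18.]
obj 507 [252. 259.] [ 492.9 -287.9] [199.7  80.2] 1.3 z [ 8. 18.]
obj 200 [194. 250.] [ 456.2 -424.8] [35.3 37.5] 54.4 z [ 7. 36.]
obj 244 [178. 329.] [ 688.8 -486.7] [59.3 26.6] 0.2 z [12. 50.]
obj 419 [270. 325.] [ 734.6 -282. ] [69.9 56.6] 62.7 z [ 5. 10.]
```

```bash
cat >> h.py <<'E'
from scipy.spatial.transform import Rotation as Ro
rk=np.load("rack.npz"); n,o,up=rk["n"],rk["o"],rk["up"]; yy=np.cross(n,up)
HOME={"a":o-.037*up-.0376*yy+.026*n,"b":o-.037*up+.0424*yy+.026*n}
Rrack=np.c_[up,-yy,-n]
def flat(yaw): return np.array([[np.cos(yaw),np.sin(yaw),0],[np.sin(yaw),-np.cos(yaw),0],[0,0,-1.]])
def inc(p,R):
    from workcell import state
    s=state(); p0,R0=np.array(s["ee_pos"]),np.array(s["orientation"])
    print("mm",np.round(R0.T@(np.array(p)-p0)*1e3,1),"deg",np.round(np.degrees(Ro.from_matrix(R0.T@R).as_rotvec()),2))
def axis(P,x0,x1,y0,y1,zmax=.022,zmin=.005):
    "shaft line through bench points in a box, robust"
    k=(P[...,2]>zmin)&(P[...,2]<zmax)&(P[...,0]>x0)&(P[...,0]<x1)&(P[...,1]>y0)&(P[...,1]<y1)
    q=np.float32(P[k][:,:2]); vx,vy,cx,cy=cv2.fitLine(q,cv2.DIST_HUBER,0,.001,.001).ravel()
    s=np.sign(vx); return q,np.array([cx,cy]),np.array([vx,vy])*s
E
python3 - <<'E'
from h import *
d=load()
print({k:np.round(v,4) for k,v in HOME.items()})
for c in("top","scene"):
    P=cloud(d[c])
    for nm,b in(("brush",(.42,.5,-.12,.08)),("key",(.40,.55,-.31,-.22))):
        q,c0,u=axis(P,*b,zmin=.009)
        full=axis(P,.38,.70,b[2]-.03,b[3]+.01)[0]
        w=np.abs((full-c0)@[-u[1],u[0]]); t=((full-c0)@u)[w<.03]
        lo,hi=t.min(),t.max(); mid=c0+u*(lo+.098)
        print(c,nm,len(q),"yaw",np.degrees(np.arctan2(u[1],u[0])),"len",(hi-lo)*1e3,"mid(tail)",np.round(mid,4),"mid(head)",np.round(c0+u*(hi-(.149 if nm=="brush" else .098)),4))
E
```

```text
{'a': array([0.5111, 0.1776, 0.1083]), 'b': array([0.4936, 0.2556, 0.1083])}
top brush 242 yaw -24.211977 len 365.97595 mid(tail) [ 0.46   -0.0107] mid(head) [ 0.5685 -0.0595]
top key 416 yaw -0.4021018 len 315.81714 mid(tail) [ 0.4814 -0.283 ] mid(head) [ 0.6012 -0.2839]
scene brush 158 yaw -32.798367 len 335.162 mid(tail) [ 0.4725 -0.0115] mid(head) [ 0.5467 -0.0592]
scene key 247 yaw -0.47435448 len 305.95428 mid(tail) [ 0.491  -0.2851] mid(head) [ 0.6009 -0.286 ]
```

Run:
```python
from h import *
d=load()
for c in("top","scene"):
    P=cloud(d[c]); Y=(P-o)@yy
    k=((P[...,2]>.006)&(P[...,2]<.024)&(P[...,0]>.35)&(P[...,0]<.69)&(P[...,1]<.09)&(P[...,1]>-.4)&(Y<-.19)).astype(np.uint8)
    N,L,S,C=cv2.connectedComponentsWithStats(k)
    for j in range(1,N):
        if S[j,4]<350: continue
        q=P[L==j]; nm="brush" if q[:,1].mean()>-.15 else "key"; hl=.149 if nm=="brush" else .098
        sh=q[:,:2]; u=np.array([1,-.43 if nm=="brush" else 0]); u/=np.linalg.norm(u)
        for i in range(4):
            t=q[:,:2]@u; s=(t<t.min()+.16)&(t>t.min()+.005)&(q[:,2]>.009)
            vx,vy,cx,cy=cv2.fitLine(np.float32(q[s,:2]),cv2.DIST_HUBER,0,1e-3,1e-3).ravel(); u=np.array([vx,vy])*np.sign(vx); c0=np.array([cx,cy])
        t=(q[:,:2]-c0)@u; w=(q[:,:2]-c0)@[-u[1],u[0]]
        print(c,nm,"yaw",np.degrees(np.arctan2(u[1],u[0])),"len",(t.max()-t.min())*1e3,"midT",np.round(c0+u*(t.min()+.098),4),"midH",np.round(c0+u*(t.max()-hl),4),"head w",np.round(1e3*np.array([w[t>t.max()-.03].min(),w[t>t.max()-.03].max()]),1))
inc((.505,-.0315,.1),flat(np.radians(-24)))
```

```text
top brush yaw -23.920425 len 243.82661620475986 midT [ 0.5139 -0.0356] midH [ 0.511  -0.0343] head w [-22.5  20.4]Traceback (most recent call last):
  File "<stdin>", line 10, in <module>
numpy._core._exceptions._UFuncOutputCastingError: Cannot cast ufunc 'divide' output from dtype('float64') to dtype('int64') with casting rule 'same_kind'
```

```bash
cat > tools.py <<'E'
from h import *
def tools(d):
  for c in("top","scene"):
    P=cloud(d[c]); Y=(P-o)@yy
    k=((P[...,2]>.006)&(P[...,2]<.024)&(P[...,0]>.35)&(P[...,0]<.69)&(P[...,1]<.09)&(P[...,1]>-.4)&(Y<-.19)).astype(np.uint8)
    N,L,S,C=cv2.connectedComponentsWithStats(k)
    for j in range(1,N):
        if S[j,4]<350: continue
        q=P[L==j]; nm="brush" if q[:,1].mean()>-.15 else "key"; hl=.149 if nm=="brush" else .098
        u=np.array([1,-.43 if nm=="brush" else 0.]); u/=np.linalg.norm(u)
        for i in range(4):
            t=q[:,:2]@u; s=(t<t.min()+.16)&(t>t.min()+.005)&(q[:,2]>.009)
            vx,vy,cx,cy=cv2.fitLine(np.float32(q[s,:2]),cv2.DIST_HUBER,0,1e-3,1e-3).ravel(); u=np.array([vx,vy])*np.sign(vx); c0=np.array([cx,cy])
        t=(q[:,:2]-c0)@u; w=(q[:,:2]-c0)@[-u[1],u[0]]
        print(c,nm,"yaw",np.degrees(np.arctan2(u[1],u[0])),"len",(t.max()-t.min())*1e3,"midT",np.round(c0+u*(t.min()+.098),4),"midH",np.round(c0+u*(t.max()-hl),4),"head w",np.round(1e3*np.array([w[t>t.max()-.03].min(),w[t>t.max()-.03].max()]),1))
E
python3 - <<'E'
from tools import *
tools(load())
inc((.5125,-.035,.12),flat(np.radians(-24)))
inc((.490,-.284,.12),flat(np.radians(-.5)))
E
```

```text
top brush yaw -23.920425 len 243.82661620475986 midT [ 0.5139 -0.0356] midH [ 0.511  -0.0343] head w [-22.5  20.4]
top key yaw -0.6369247 len 195.86229827398822 midT [ 0.4932 -0.2833] midH [ 0.4931 -0.2833] head w [-40.6  39.1]
scene brush yaw -23.958426 len 245.36564430660977 midT [ 0.513  -0.0358] midH [ 0.5115 -0.0351] head w [-21.1  20. ]
scene key yaw -0.47708422 len 200.85860745537263 midT [ 0.491 -0.285] midH [ 0.4958 -0.2851] head w [-40.   39.9]
mm [ 461.4 -298.5  130.1] deg [-9.000e-02  4.000e-02  4.616e+01]
mm [346.7 -76.4 129.7] deg [-9.000e-02  2.000e-02  2.266e+01]
```

Request:
step_arm --increments '[{"dx": 461, "dy": -298, "dz": 100, "rz": 46.2, "claw": 0.0}, {"dx": 461, "dy": -298, "dz": 100, "rz": 46.2, "claw": 0.0}, {"dx": 461, "dy": -298, "dz": 100, "rz": 46.2, "claw": 0.0}, {"dx": 461, "dy": -298, "dz": 100, "rz": 46.2, "claw": 0.0}, {"dx": 461, "dy": -298, "dz": 100, "rz": 46.2, "claw": 0.0}, {"dx": 461, "dy": -298, "dz": 100, "rz": 46.2, "claw": 0.0}, {"dx": 461, "dy": -298, "dz": 100, "rz": 46.2, "claw": 0.0}, {"dx": 461, "dy": -298, "dz": 100, "rz": 46.2, "claw": 0.0}, {"dx": 461, "dy": -298, "dz": 100, "rz": 46.2, "claw": 0.0}, {"dx": 461, "dy": -298, "dz": 100, "rz": 46.2, "claw": 0.0}]' --newtons 80

```text
$.increments[0]: bad value
```

```bash
python3 -c "
from h import *
inc((.5125,-.0352,.08),flat(np.radians(-24)))"
```

```text
mm [ 461.4 -298.2  170.1] deg [-9.000e-02  4.000e-02  4.616e+01]
```

Request:
step_arm --increments '[{"dx": 40.0, "dy": -26.0, "dz": 9.0, "rx": 0.0, "ry": 0.0, "rz": 4.5, "claw": 0.0}]' --newtons 80

```text
t: 0.18
ee_pos: [0.2201, -0.4578, 0.2431]
orientation: [[0.955, 0.296, -0.0], [0.296, -0.955, -0.006], [-0.002, 0.006, -1.0]]
contact_force: [1.5, -1.1, 0.6]
finger_gap: 0.882
finger_force: 0.0
```

Request:
step_arm --increments '[{"dx": 33, "dy": -25, "dz": 0, "rx": 0, "ry": 0, "rz": 5, "claw": 0.0}, {"dx": 66, "dy": -50, "dz": 0, "rx": 0, "ry": 0, "rz": 10, "claw": 0.0}, {"dx": 99, "dy": -75, "dz": 0, "rx": 0, "ry": 0, "rz": 15, "claw": 0.0}, {"dx": 132, "dy": -100, "dz": 0, "rx": 0, "ry": 0, "rz": 20, "claw": 0.0}, {"dx": 165, "dy": -125, "dz": 10, "rx": 0, "ry": 0, "rz": 25, "claw": 0.0}, {"dx": 198, "dy": -150, "dz": 20, "rx": 0, "ry": 0, "rz": 30, "claw": 0.0}, {"dx": 231, "dy": -175, "dz": 30, "rx": 0, "ry": 0, "rz": 35, "claw": 0.0}, {"dx": 264, "dy": -200, "dz": 40, "rx": 0, "ry": 0, "rz": 41.7, "claw": 0.0}, {"dx": 297, "dy": -225, "dz": 50, "rx": 0, "ry": 0, "rz": 41.7, "claw": 0.0}, {"dx": 330, "dy": -250, "dz": 60, "rx": 0, "ry": 0, "rz": 41.7, "claw": 0.0}]'

```text
t: 1.02
ee_pos: [0.435, -0.1631, 0.1865]
orientation: [[0.931, -0.366, 0.008], [-0.366, -0.93, 0.025], [-0.002, -0.027, -1.0]]
contact_force: [0.1, 0.7, 0.5]
finger_gap: 0.499
finger_force: 0.0
```

```bash
python3 -c "
from h import *
inc((.5125,-.0352,.08),flat(np.radians(-24)))"
```

```text
mm [  25.4 -144.5  110.4] deg [-1.53  0.12  2.52]
```

Request:
step_arm --increments '[{"dx": 5, "dy": -30, "dz": 20, "rx": 0, "ry": 0, "rz": 0, "claw": 0.0}, {"dx": 10, "dy": -60, "dz": 45, "rx": 0, "ry": 0, "rz": 0, "claw": 0.0}, {"dx": 15, "dy": -86, "dz": 70, "rx": 0, "ry": 0, "rz": 0, "claw": 0.0}, {"dx": 15, "dy": -86, "dz": 90, "rx": 0, "ry": 0, "rz": 0, "claw": 0.0}, {"dx": 15, "dy": -86, "dz": 90, "rx": 0, "ry": 0, "rz": 0, "claw": 0.0}, {"dx": 15, "dy": -86, "dz": 90, "rx": 0, "ry": 0, "rz": 0, "claw": 0.0}, {"dx": 15, "dy": -86, "dz": 90, "rx": 0, "ry": 0, "rz": 0, "claw": 0.0}]'

```text
t: 1.6
ee_pos: [0.4637, -0.1385, 0.0994]
orientation: [[0.947, -0.32, 0.016], [-0.321, -0.946, 0.057], [-0.003, -0.06, -0.998]]
contact_force: [0.1, -0.1, 0.7]
finger_gap: 0.502
finger_force: 0.0
```

```bash
python3 -c "
from h import *
inc((.5125,-.0352,.022),flat(np.radians(-24)))"
```

```text
mm [  13.4 -108.7   83.9] deg [-3.4   0.33  5.3 ]
```

```bash
python3 -c "
from workcell import state
s=state();print(s['joint_positions'],s['qvel'],s['t'],s['orientation'],s['ee_pos'])"
```

```text
[-0.32728495  0.31239671 -0.49479349  0.76674019  0.05954121  3.14058722] [ 0.01550118 -0.01081945  0.01931128 -0.00685238  0.00804217  0.000888  ] 1.6 [[ 0.94723634 -0.32012799  0.01616717]
 [-0.32052123 -0.94550344  0.0573531 ]
 [-0.00307422 -0.05950886 -0.99822304]] [ 0.46366264 -0.13847022  0.09936744]
```

Request:
step_arm --increments '[{"dx": 0, "dy": 0, "dz": 0, "rx": 0, "ry": 0, "rz": 0, "claw": 0.0}, {"dx": 0, "dy": 0, "dz": 0, "rx": 0, "ry": 0, "rz": 0, "claw": 0.0}]'

```text
t: 1.77
ee_pos: [0.4648, -0.1388, 0.1008]
orientation: [[0.947, -0.32, 0.019], [-0.32, -0.946, 0.056], [0.0, -0.059, -0.998]]
contact_force: [1.0, -0.1, 0.3]
finger_gap: 0.502
finger_force: 0.0
```

```bash
python3 -c "
from workcell import state
s=state();print(s['joint_positions'],s['qvel'],s['t'],s['orientation'],s['ee_pos'])"
```

```text
[-0.3271437   0.31036917 -0.49319845  0.76692411  0.05942764  3.14059849] [ 0.00202489 -0.00416787  0.00221214 -0.00196589  0.00150315  0.0012314 ] 1.7667 [[ 9.47282417e-01 -3.19813545e-01  1.93731482e-02]
 [-3.20399579e-01 -9.45617178e-01  5.61450165e-02]
 [ 3.63645027e-04 -5.93923354e-02 -9.98234651e-01]] [ 0.46481874 -0.13882648  0.10084228]
```

```bash
python3 -c "
from h import *
inc((.4648,-.1388,.1008),flat(np.radians(50)))
inc((.5125,-.0352,.10),flat(np.radians(50)))"
```

```text
mm [-0. -0.  0.] deg [ -2.97  -2.06 -68.67]
mm [  12.  -113.2    7.6] deg [ -2.97  -2.06 -68.67]
```

Request:
step_arm --increments '[{"dx": 0, "dy": -10, "dz": 0, "rx": -0.3, "ry": -0.2, "rz": -7, "claw": 0.0}, {"dx": 0, "dy": -20, "dz": 0, "rx": -0.6, "ry": -0.4, "rz": -14, "claw": 0.0}, {"dx": 3, "dy": -33, "dz": 2, "rx": -0.9, "ry": -0.6, "rz": -21, "claw": 0.0}, {"dx": 5, "dy": -46, "dz": 3, "rx": -1.2, "ry": -0.8, "rz": -28, "claw": 0.0}, {"dx": 6, "dy": -58, "dz": 4, "rx": -1.5, "ry": -1.0, "rz": -35, "claw": 0.0}, {"dx": 7, "dy": -70, "dz": 5, "rx": -1.8, "ry": -1.2, "rz": -42, "claw": 0.0}, {"dx": 8, "dy": -82, "dz": 6, "rx": -2.1, "ry": -1.5, "rz": -49, "claw": 0.0}, {"dx": 10, "dy": -94, "dz": 7, "rx": -2.4, "ry": -1.7, "rz": -56, "claw": 0.0}, {"dx": 11, "dy": -104, "dz": 7.6, "rx": -2.7, "ry": -1.9, "rz": -63, "claw": 0.0}, {"dx": 12, "dy": -113, "dz": 7.6, "rx": -3.0, "ry": -2.1, "rz": -68.7, "claw": 0.0}]'

```text
t: 2.6
ee_pos: [0.5128, -0.0344, 0.1001]
orientation: [[0.638, 0.77, 0.0], [0.77, -0.638, -0.0], [-0.0, 0.0, -1.0]]
contact_force: [0.5, -0.3, 0.3]
finger_gap: 0.496
finger_force: 0.0
```

Request:
step_arm --increments '[{"dx": 0, "dy": 0, "dz": 0, "rx": 0, "ry": 0, "rz": -7, "claw": 0.0}, {"dx": 0, "dy": 0, "dz": 0, "rx": 0, "ry": 0, "rz": -14, "claw": 0.0}, {"dx": 0, "dy": 0, "dz": 0, "rx": 0, "ry": 0, "rz": -21, "claw": 0.0}, {"dx": 0, "dy": 0, "dz": 0, "rx": 0, "ry": 0, "rz": -28, "claw": 0.0}, {"dx": 0, "dy": 0, "dz": 0, "rx": 0, "ry": 0, "rz": -35, "claw": 0.0}, {"dx": 0, "dy": 0, "dz": 0, "rx": 0, "ry": 0, "rz": -42, "claw": 0.0}, {"dx": 0, "dy": 0, "dz": 0, "rx": 0, "ry": 0, "rz": -49, "claw": 0.0}, {"dx": 0, "dy": 0, "dz": 0, "rx": 0, "ry": 0, "rz": -56, "claw": 0.0}, {"dx": 0, "dy": 0, "dz": 0, "rx": 0, "ry": 0, "rz": -63, "claw": 0.0}, {"dx": 0, "dy": 0, "dz": 0, "rx": 0, "ry": 0, "rz": -70, "claw": 0.0}]'

```text
t: 3.43
ee_pos: [0.5125, -0.0351, 0.1002]
orientation: [[-0.506, 0.863, -0.0], [0.863, 0.506, -0.0], [-0.0, -0.0, -1.0]]
contact_force: [-0.7, -0.2, -0.6]
finger_gap: 0.499
finger_force: 0.0
```

Request:
step_arm --increments '[{"dx": 0, "dy": 0, "dz": 0, "rx": 0, "ry": 0, "rz": -7, "claw": 0.0}, {"dx": 0, "dy": 0, "dz": 0, "rx": 0, "ry": 0, "rz": -14, "claw": 0.0}, {"dx": 0, "dy": 0, "dz": 0, "rx": 0, "ry": 0, "rz": -21, "claw": 0.0}, {"dx": 0, "dy": 0, "dz": 0, "rx": 0, "ry": 0, "rz": -28, "claw": 0.0}, {"dx": 0, "dy": 0, "dz": 0, "rx": 0, "ry": 0, "rz": -36, "claw": 0.0}, {"dx": 0, "dy": 0, "dz": 0, "rx": 0, "ry": 0, "rz": -36, "claw": 0.0}, {"dx": 0, "dy": 0, "dz": 0, "rx": 0, "ry": 0, "rz": -36, "claw": 0.0}, {"dx": 0, "dy": 0, "dz": 0, "rx": 0, "ry": 0, "rz": -36, "claw": 0.0}]'

```text
t: 4.1
ee_pos: [0.5122, -0.0349, 0.0996]
orientation: [[-0.913, 0.408, -0.001], [0.408, 0.913, -0.0], [0.001, -0.0, -1.0]]
contact_force: [-0.1, 0.1, -0.0]
finger_gap: 0.498
finger_force: 0.0
```

```bash
python3 -c "
from h import *
from workcell import state
print(state()['qvel'],state()['joint_positions'])
inc((.5125,-.0352,.022),flat(np.radians(156)))"
```

```text
[ 0.00056242  0.00442796 -0.00323502 -0.00242854  0.00112231 -0.00905044] [-6.80910329e-02  3.54395444e-01 -4.25427027e-01  7.91913986e-01
 -6.47584737e-05  3.52287275e-01]
mm [-0.5 -0.1 77.6] deg [-0.02 -0.05 -0.09]
```

Request:
step_arm --increments '[{"dx": 0, "dy": 0, "dz": 25, "rx": 0, "ry": 0, "rz": 0, "claw": 0.0}, {"dx": 0, "dy": 0, "dz": 50, "rx": 0, "ry": 0, "rz": 0, "claw": 0.0}, {"dx": 0, "dy": 0, "dz": 70, "rx": 0, "ry": 0, "rz": 0, "claw": 0.0}, {"dx": 0, "dy": 0, "dz": 77, "rx": 0, "ry": 0, "rz": 0, "claw": 0.0}, {"dx": 0, "dy": 0, "dz": 77, "rx": 0, "ry": 0, "rz": 0, "claw": 0.3}, {"dx": 0, "dy": 0, "dz": 77, "rx": 0, "ry": 0, "rz": 0, "claw": 1.0}, {"dx": 0, "dy": 0, "dz": 77, "rx": 0, "ry": 0, "rz": 0, "claw": 1.0}, {"dx": 0, "dy": 0, "dz": 77, "rx": 0, "ry": 0, "rz": 0, "claw": 1.0}, {"dx": 0, "dy": 0, "dz": 77, "rx": 0, "ry": 0, "rz": 0, "claw": 1.0}, {"dx": 0, "dy": 0, "dz": 77, "rx": 0, "ry": 0, "rz": 0, "claw": 1.0}]'

```text
t: 4.93
ee_pos: [0.5126, -0.0349, 0.0229]
orientation: [[-0.914, 0.406, -0.0], [0.406, 0.914, -0.0], [0.0, -0.0, -1.0]]
contact_force: [-0.7, -0.0, 1.4]
finger_gap: 0.15
finger_force: 78.4
```

```bash
python3 -c "
from h import *
R=np.c_[-up,yy,-n]
inc((.5125,-.0352,.20),flat(np.radians(156)))
for k in 'ab':
  for off in(.12,.03): print(k,off); inc(HOME[k]+(off+.014)*n,R)"
```

```text
mm [  -0.    -0.3 -177.1] deg [-0.01 -0.    0.06]
a 0.12
mm [ 139.3  155.3 -203. ] deg [ -9.14 -27.69 -35.76]
a 0.03
mm [ 104.6  181.  -124.1] deg [ -9.14 -27.69 -35.76]
b 0.12
mm [ 186.9  219.6 -203. ] deg [ -9.14 -27.69 -35.76]
b 0.03
mm [ 152.2  245.3 -124.1] deg [ -9.14 -27.69 -35.76]
```

Request:
step_arm --increments '[{"dx": 0, "dy": 0, "dz": -30, "rx": 0, "ry": 0, "rz": 0, "claw": 1.0}, {"dx": 0, "dy": 0, "dz": -70, "rx": 0, "ry": 0, "rz": 0, "claw": 1.0}, {"dx": 0, "dy": 0, "dz": -110, "rx": 0, "ry": 0, "rz": 0, "claw": 1.0}, {"dx": 0, "dy": 0, "dz": -150, "rx": 0, "ry": 0, "rz": 0, "claw": 1.0}, {"dx": 10, "dy": 0, "dz": -190, "rx": -0.9, "ry": -2.8, "rz": -3.6, "claw": 1.0}, {"dx": 25, "dy": 10, "dz": -225, "rx": -2.2, "ry": -6.6, "rz": -8.6, "claw": 1.0}, {"dx": 45, "dy": 30, "dz": -245, "rx": -3.5, "ry": -10.5, "rz": -13.6, "claw": 1.0}, {"dx": 70, "dy": 55, "dz": -250, "rx": -4.8, "ry": -14.4, "rz": -18.6, "claw": 1.0}, {"dx": 92, "dy": 85, "dz": -250, "rx": -6.1, "ry": -18.3, "rz": -23.6, "claw": 1.0}, {"dx": 112, "dy": 115, "dz": -250, "rx": -7.3, "ry": -22.2, "rz": -28.6, "claw": 1.0}]'

```text
t: 5.77
ee_pos: [0.4555, 0.1167, 0.2738]
orientation: [[-0.915, -0.096, 0.391], [-0.078, 0.995, 0.062], [-0.395, 0.026, -0.918]]
contact_force: [-0.0, -0.1, -0.8]
finger_gap: 0.148
finger_force: 78.4
```

Request:
step_arm --increments '[{"dx": 0, "dy": 0, "dz": 0, "rx": 0, "ry": 0, "rz": 0, "claw": 1.0}, {"dx": 0, "dy": 0, "dz": 0, "rx": 0, "ry": 0, "rz": 0, "claw": 1.0}]'

```text
t: 5.93
ee_pos: [0.454, 0.117, 0.2718]
orientation: [[-0.918, -0.097, 0.385], [-0.08, 0.995, 0.061], [-0.389, 0.025, -0.921]]
contact_force: [-0.2, -0.3, -1.2]
finger_gap: 0.146
finger_force: 78.5
```

```bash
python3 -c "
from h import *
R=np.c_[-up,yy,-n]
from workcell import state
print(state()['joint_positions'])
inc(HOME['b']+(.06+.0147)*n,R)"
```

```text
[ 0.28382914 -0.11732856 -0.58741497  0.70274533 -0.04908784  0.18142282]
mm [ 23.4 127.2 100. ] deg [-1.73 -5.66 -6.93]
```

Request:
step_arm --increments '[{"dx": 6, "dy": 35, "dz": 0, "rx": -0.6, "ry": -2, "rz": -2.3, "claw": 1.0}, {"dx": 12, "dy": 70, "dz": 10, "rx": -1.2, "ry": -4, "rz": -4.6, "claw": 1.0}, {"dx": 18, "dy": 105, "dz": 35, "rx": -1.73, "ry": -5.66, "rz": -6.93, "claw": 1.0}, {"dx": 23.4, "dy": 127, "dz": 65, "rx": -1.73, "ry": -5.66, "rz": -6.93, "claw": 1.0}, {"dx": 23.4, "dy": 127, "dz": 100, "rx": -1.73, "ry": -5.66, "rz": -6.93, "claw": 1.0}, {"dx": 23.4, "dy": 127, "dz": 100, "rx": -1.73, "ry": -5.66, "rz": -6.93, "claw": 1.0}, {"dx": 23.4, "dy": 127, "dz": 100, "rx": -1.73, "ry": -5.66, "rz": -6.93, "claw": 1.0}, {"dx": 23.4, "dy": 127, "dz": 100, "rx": -1.73, "ry": -5.66, "rz": -6.93, "claw": 1.0}]'

```text
t: 6.6
ee_pos: [0.4627, 0.2456, 0.1749]
orientation: [[-0.857, -0.212, 0.47], [-0.186, 0.977, 0.102], [-0.48, -0.0, -0.877]]
contact_force: [0.7, -0.6, -0.9]
finger_gap: 0.142
finger_force: 78.7
```

```bash
cat > chk.py <<'E'
from h import *
import sys
R=np.c_[-up,yy,-n]
k=sys.argv[1]; off=float(sys.argv[2]); name=sys.argv[3]
inc(HOME[k]+(off+.0147)*n,R)
d=grab()
v=[]
for c in d:
    P=cloud(d[c]); E=P-HOME[k]; X,Y,Z=E@up,E@yy,E@n
    # visible handle, measured in place frame: tail half and head half of the bare handle
    for lo,hi in((-.09,-.035),(.03,.07),(-.2,.2)):
        q=(X>lo)&(X<hi)&(np.abs(Y)<.024)&(Z>off-.012)&(Z<off+.012)
        if q.sum()>5: print(c,(lo,hi),q.sum(),"Y med",round(1e3*(np.percentile(Y[q],3)+np.percentile(Y[q],97))/2,1),"Zcrest",round(1e3*np.percentile(Z[q],95),1),"Xrange",np.round(1e3*np.percentile(X[q],[0,100])))
    I=d[c]["image"]; v.append(cv2.resize(I[170:340,50:270] if c=="top" else I[130:260,320:540],(560,430) if c=="top" else (560,330),interpolation=cv2.INTER_CUBIC)[:300 if c!="top" else 300])
cv2.imwrite(f"pics/{name}.png",np.vstack(v))
E
python3 chk.py b .06 b1
```

```text
mm [ 3.6  3.  -0.8] deg [-0.18  0.04 -0.33]
scene (-0.09, -0.035) 69 Y med -9.3 Zcrest 67.9 Xrange [-89. -36.]
scene (0.03, 0.07) 60 Y med -7.9 Zcrest 67.2 Xrange [30. 69.]
scene (-0.2, 0.2) 473 Y med -5.2 Zcrest 68.5 Xrange [-98. 151.]
top (-0.09, -0.035) 95 Y med -3.5 Zcrest 68.9 Xrange [-90. -56.]
top (0.03, 0.07) 146 Y med -3.9 Zcrest 68.3 Xrange [30. 70.]
top (-0.2, 0.2) 1152 Y med -3.6 Zcrest 69.0 Xrange [-97. 153.]
```

View pics/b1.png

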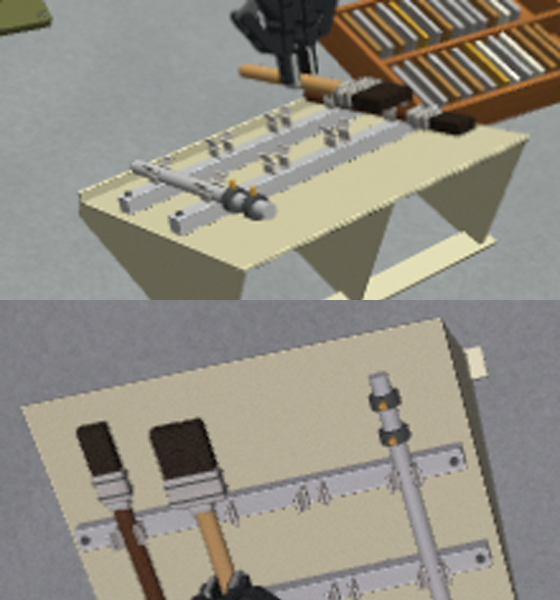

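The brush is held about 60 mm above place b, head up the slope. It is parallel to its neighbour, 3–4 mm too far right, and its depth and length agree with the sizes given. I correct and come down to 20 mm out.

Request:
step_arm --increments '[{"dx": 3.5, "dy": 3.3, "dz": 0, "rx": -0.2, "ry": 0, "rz": -0.3, "claw": 1.0}, {"dx": 3.5, "dy": 3.3, "dz": 15, "rx": -0.2, "ry": 0, "rz": -0.3, "claw": 1.0}, {"dx": 3.5, "dy": 3.3, "dz": 30, "rx": -0.2, "ry": 0, "rz": -0.3, "claw": 1.0}, {"dx": 3.5, "dy": 3.3, "dz": 39, "rx": -0.2, "ry": 0, "rz": -0.3, "claw": 1.0}, {"dx": 3.5, "dy": 3.3, "dz": 39, "rx": -0.2, "ry": 0, "rz": -0.3, "claw": 1.0}, {"dx": 3.5, "dy": 3.3, "dz": 39, "rx": -0.2, "ry": 0, "rz": -0.3, "claw": 1.0}, {"dx": 3.5, "dy": 3.3, "dz": 39, "rx": -0.2, "ry": 0, "rz": -0.3, "claw": 1.0}]'

```text
t: 7.28
ee_pos: [0.4765, 0.253, 0.1391]
orientation: [[-0.855, -0.22, 0.469], [-0.192, 0.976, 0.107], [-0.481, 0.001, -0.877]]
contact_force: [0.5, -0.1, -0.9]
finger_gap: 0.147
finger_force: 78.7
```

```bash
python3 chk.py b .02 b2; python3 -c "
from h import *
from workcell import state
print(state()['qvel'])"
```

```text
mm [-0.5 -1.1  0.6] deg [0.1  0.08 0.07]
scene (-0.09, -0.035) 81 Y med -6.6 Zcrest 28.2 Xrange [-88. -35.]
scene (0.03, 0.07) 68 Y med -6.5 Zcrest 29.0 Xrange [30. 66.]
scene (-0.2, 0.2) 587 Y med -2.5 Zcrest 29.4 Xrange [-98. 148.]
top (-0.09, -0.035) 83 Y med -2.3 Zcrest 29.1 Xrange [-90. -54.]
top (0.03, 0.07) 173 Y med 1.1 Zcrest 28.9 Xrange [30. 70.]
top (-0.2, 0.2) 1152 Y med 0.7 Zcrest 29.9 Xrange [-101.  148.]
[-0.00113817  0.00245086  0.0003757  -0.00380143  0.00197567 -0.00099423]
```

Request:
step_arm --increments '[{"dx": 0, "dy": -0.4, "dz": 4, "rx": 0, "ry": 0, "rz": 0, "claw": 1.0}, {"dx": 0, "dy": -0.4, "dz": 8, "rx": 0, "ry": 0, "rz": 0, "claw": 1.0}, {"dx": 0, "dy": -0.4, "dz": 12, "rx": 0, "ry": 0, "rz": 0, "claw": 1.0}, {"dx": 0, "dy": -0.4, "dz": 16, "rx": 0, "ry": 0, "rz": 0, "claw": 1.0}, {"dx": 0, "dy": -0.4, "dz": 19, "rx": 0, "ry": 0, "rz": 0, "claw": 1.0}, {"dx": 0, "dy": -0.4, "dz": 21, "rx": 0, "ry": 0, "rz": 0, "claw": 1.0}, {"dx": 0, "dy": -0.4, "dz": 21, "rx": 0, "ry": 0, "rz": 0, "claw": 1.0}, {"dx": 0, "dy": -0.4, "dz": 21, "rx": 0, "ry": 0, "rz": 0, "claw": 1.0}]'

```text
t: 8.05
ee_pos: [0.4856, 0.2547, 0.1221]
orientation: [[-0.855, -0.221, 0.47], [-0.193, 0.975, 0.107], [-0.482, 0.001, -0.876]]
contact_force: [-21.1, -6.3, 28.8]
finger_gap: 0.147
finger_force: 83.2
```

```bash
python3 chk.py b 0 b3
```

```text
mm [-0.4 -0.8  1.2] deg [0.13 0.16 0.1 ]
scene (-0.09, -0.035) 101 Y med -8.3 Zcrest 10.3 Xrange [-90. -36.]
scene (0.03, 0.07) 97 Y med -6.7 Zcrest 9.8 Xrange [30. 70.]
scene (-0.2, 0.2) 619 Y med -2.3 Zcrest 10.1 Xrange [-105.  148.]
top (-0.09, -0.035) 87 Y med -7.3 Zcrest 10.5 Xrange [-90. -52.]
top (0.03, 0.07) 240 Y med -1.1 Zcrest 10.2 Xrange [30. 70.]
top (-0.2, 0.2) 1196 Y med -0.2 Zcrest 10.2 Xrange [-200.  148.]
```

View pics/b3.png

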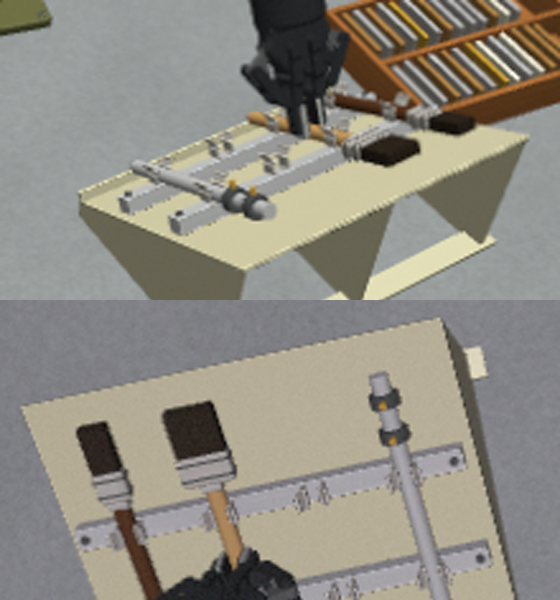

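The brush looks home in both clips. Its crest is 36 mm above the sheet, the same as brush2 and the spindle, and the push stalled at about 36 N on the rails. I release and retreat.

Request:
step_arm --increments '[{"dx": 0, "dy": 0, "dz": -1.5, "rx": 0, "ry": 0, "rz": 0, "claw": 0.7}, {"dx": 0, "dy": 0, "dz": -1.5, "rx": 0, "ry": 0, "rz": 0, "claw": 0.3}, {"dx": 0, "dy": 0, "dz": -1.5, "rx": 0, "ry": 0, "rz": 0, "claw": 0.2}, {"dx": 0, "dy": 0, "dz": -1.5, "rx": 0, "ry": 0, "rz": 0, "claw": 0.2}, {"dx": 0, "dy": 0, "dz": -1.5, "rx": 0, "ry": 0, "rz": 0, "claw": 0.2}, {"dx": 0, "dy": 0, "dz": -20, "rx": 0, "ry": 0, "rz": 0, "claw": 0.2}, {"dx": 0, "dy": 0, "dz": -45, "rx": 0, "ry": 0, "rz": 0, "claw": 0.2}, {"dx": 0, "dy": 0, "dz": -80, "rx": 0, "ry": 0, "rz": 0, "claw": 0.2}, {"dx": 0, "dy": 0, "dz": -120, "rx": 0, "ry": 0, "rz": 0, "claw": 0.2}, {"dx": 0, "dy": 0, "dz": -120, "rx": 0, "ry": 0, "rz": 0, "claw": 0.2}]'

```text
t: 8.98
ee_pos: [0.4308, 0.2431, 0.2315]
orientation: [[-0.852, -0.221, 0.475], [-0.191, 0.975, 0.111], [-0.488, 0.004, -0.873]]
contact_force: [0.3, -0.3, 0.4]
finger_gap: 0.398
finger_force: 0.0
```

Request:
step_arm --increments '[{"dx": 0, "dy": 0, "dz": 0, "rx": 0, "ry": 0, "rz": 0, "claw": 0.0}, {"dx": 0, "dy": 0, "dz": 0, "rx": 0, "ry": 0, "rz": 0, "claw": 0.0}]'

```text
t: 9.15
ee_pos: [0.4301, 0.242, 0.225]
orientation: [[-0.855, -0.22, 0.469], [-0.193, 0.975, 0.107], [-0.481, 0.001, -0.877]]
contact_force: [-0.5, -0.1, -0.3]
finger_gap: 0.499
finger_force: 0.0
```

```bash
python3 chk.py b 0 b4
python3 - <<'E'
from tools import *
tools(load())
inc((.493,-.284,.12),flat(np.radians(180-.55)))
inc((.493,-.284,.25),flat(np.radians(180-.55)))
E
```

```text
mm [ -0.9  -0.8 118.8] deg [0.1  0.06 0.08]
scene (-0.09, -0.035) 111 Y med -7.5 Zcrest 10.5 Xrange [-89. -35.]
scene (0.03, 0.07) 92 Y med -6.4 Zcrest 11.1 Xrange [32. 69.]
scene (-0.2, 0.2) 630 Y med -2.8 Zcrest 10.1 Xrange [-200.  149.]
top (-0.09, -0.035) 166 Y med -0.7 Zcrest 9.1 Xrange [-90. -35.]
top (0.03, 0.07) 238 Y med -1.0 Zcrest 10.2 Xrange [31. 69.]
top (-0.2, 0.2) 1345 Y med -0.1 Zcrest 10.3 Xrange [-200.  148.]
top key yaw -0.87965065 len 195.54843922267906 midT [ 0.4932 -0.283 ] midH [ 0.4927 -0.283 ] head w [-41.3  39.4]
scene key yaw -0.62059146 len 202.36373331344126 midT [ 0.4884 -0.285 ] midH [ 0.4948 -0.2851] head w [-39.1  40.2]
mm [  96.7 -526.5   65.4] deg [ 3.27 28.44 12.97]
mm [  34.5 -526.6  -48.8] deg [ 3.27 28.44 12.97]
```

Request:
step_arm --increments '[{"dx": 2, "dy": -35, "dz": -10, "rx": 0, "ry": 0, "rz": 0, "claw": 0.0}, {"dx": 5, "dy": -70, "dz": -15, "rx": 0, "ry": 0, "rz": 0, "claw": 0.0}, {"dx": 7, "dy": -105, "dz": -20, "rx": 0.4, "ry": 3.5, "rz": 1.6, "claw": 0.0}, {"dx": 9, "dy": -140, "dz": -25, "rx": 0.8, "ry": 7, "rz": 3.2, "claw": 0.0}, {"dx": 11, "dy": -175, "dz": -25, "rx": 1.2, "ry": 10.5, "rz": 4.8, "claw": 0.0}, {"dx": 14, "dy": -210, "dz": -25, "rx": 1.6, "ry": 14, "rz": 6.4, "claw": 0.0}, {"dx": 16, "dy": -245, "dz": -25, "rx": 2.0, "ry": 17.5, "rz": 8, "claw": 0.0}, {"dx": 18, "dy": -280, "dz": -25, "rx": 2.4, "ry": 21, "rz": 9.6, "claw": 0.0}, {"dx": 20, "dy": -315, "dz": -25, "rx": 2.8, "ry": 24.5, "rz": 11.2, "claw": 0.0}, {"dx": 23, "dy": -350, "dz": -25, "rx": 3.27, "ry": 28.44, "rz": 12.97, "claw": 0.0}]'

```text
t: 10.08
ee_pos: [0.4754, -0.1088, 0.2342]
orientation: [[-1.0, 0.012, -0.003], [0.012, 1.0, 0.002], [0.003, 0.002, -1.0]]
contact_force: [0.8, 0.2, -0.5]
finger_gap: 0.499
finger_force: 0.0
```

Request:
step_arm --increments '[{"dx": 0, "dy": 0, "dz": 0, "rx": 0, "ry": 0, "rz": 0, "claw": 0.0}, {"dx": 0, "dy": 0, "dz": 0, "rx": 0, "ry": 0, "rz": 0, "claw": 0.0}]'

```text
t: 10.25
ee_pos: [0.4764, -0.1083, 0.2329]
orientation: [[-1.0, 0.013, -0.002], [0.013, 1.0, 0.003], [0.002, 0.003, -1.0]]
contact_force: [-0.4, 0.1, 0.6]
finger_gap: 0.502
finger_force: 0.0
```

```bash
python3 -c "
from h import *
inc((.4925,-.284,.10),flat(np.radians(180-.6)))"
```

```text
mm [ -18.7 -175.9  132.3] deg [ 0.17 -0.12 -0.13]
```

Request:
step_arm --increments '[{"dx": -4, "dy": -35, "dz": 10, "rx": 0, "ry": 0, "rz": 0, "claw": 0.0}, {"dx": -8, "dy": -70, "dz": 20, "rx": 0, "ry": 0, "rz": 0, "claw": 0.0}, {"dx": -12, "dy": -105, "dz": 40, "rx": 0.2, "ry": -0.1, "rz": -0.1, "claw": 0.0}, {"dx": -15, "dy": -140, "dz": 70, "rx": 0.2, "ry": -0.1, "rz": -0.1, "claw": 0.0}, {"dx": -18.7, "dy": -175.9, "dz": 100, "rx": 0.2, "ry": -0.1, "rz": -0.1, "claw": 0.0}, {"dx": -18.7, "dy": -175.9, "dz": 132, "rx": 0.2, "ry": -0.1, "rz": -0.1, "claw": 0.0}, {"dx": -18.7, "dy": -175.9, "dz": 132, "rx": 0.2, "ry": -0.1, "rz": -0.1, "claw": 0.0}, {"dx": -18.7, "dy": -175.9, "dz": 132, "rx": 0.2, "ry": -0.1, "rz": -0.1, "claw": 0.0}]'

```text
t: 10.92
ee_pos: [0.4902, -0.2802, 0.1009]
orientation: [[-1.0, 0.007, -0.002], [0.007, 1.0, 0.002], [0.002, 0.002, -1.0]]
contact_force: [-0.4, -0.3, -0.2]
finger_gap: 0.5
finger_force: 0.0
```

```bash
python3 -c "
from h import *
inc((.4925,-.284,.0225),flat(np.radians(180-.6)))"
```

```text
mm [-2.4 -4.  78.4] deg [ 0.14 -0.12  0.18]
```

Request:
step_arm --increments '[{"dx": -1, "dy": -1, "dz": 25, "rx": 0, "ry": 0, "rz": 0.2, "claw": 0.0}, {"dx": -1, "dy": -1, "dz": 50, "rx": 0, "ry": 0, "rz": 0.2, "claw": 0.0}, {"dx": -1, "dy": -1, "dz": 70, "rx": 0, "ry": 0, "rz": 0.2, "claw": 0.0}, {"dx": -1, "dy": -1, "dz": 77.5, "rx": 0, "ry": 0, "rz": 0.2, "claw": 0.0}, {"dx": -1, "dy": -1, "dz": 77.5, "rx": 0, "ry": 0, "rz": 0.2, "claw": 0.3}, {"dx": -1, "dy": -1, "dz": 77.5, "rx": 0, "ry": 0, "rz": 0.2, "claw": 1.0}, {"dx": -1, "dy": -1, "dz": 77.5, "rx": 0, "ry": 0, "rz": 0.2, "claw": 1.0}, {"dx": -1, "dy": -1, "dz": 77.5, "rx": 0, "ry": 0, "rz": 0.2, "claw": 1.0}, {"dx": -1, "dy": -1, "dz": 77.5, "rx": 0, "ry": 0, "rz": 0.2, "claw": 1.0}, {"dx": -1, "dy": -1, "dz": 77.5, "rx": 0, "ry": 0, "rz": 0.2, "claw": 1.0}]' --newtons 110

```text
t: 11.75
ee_pos: [0.4956, -0.2834, 0.0286]
orientation: [[-1.0, 0.01, 0.007], [0.01, 1.0, -0.002], [-0.007, -0.002, -1.0]]
contact_force: [-2.2, 2.9, 5.3]
finger_gap: 0.108
finger_force: 107.7
```

```bash
python3 -c "
from h import *
R=np.c_[-up,yy,-n]
inc(HOME['a']+(.1+.0147)*n,R)"
```

```text
mm [  41.6  448.1 -181.6] deg [ -3.46 -28.15 -12.86]
```

The gripper was pushed up (TCP at 28.6 mm, gap only 9 mm), so the tips are wedging on the upper half of the shaft. I open, go lower and grip again.

Request:
step_arm --increments '[{"dx": 0, "dy": 0, "dz": 0, "rx": 0, "ry": 0, "rz": 0, "claw": 0.3}, {"dx": 0, "dy": 0, "dz": 0, "rx": 0, "ry": 0, "rz": 0, "claw": 0.3}, {"dx": 0, "dy": 0, "dz": 0, "rx": 0, "ry": 0, "rz": 0, "claw": 0.3}, {"dx": 0, "dy": 0, "dz": 0, "rx": 0, "ry": 0, "rz": 0, "claw": 0.3}]' --newtons 60

```text
t: 12.08
ee_pos: [0.4947, -0.2838, 0.0265]
orientation: [[-1.0, 0.011, 0.005], [0.011, 1.0, -0.002], [-0.005, -0.002, -1.0]]
contact_force: [-0.3, -0.0, -0.2]
finger_gap: 0.347
finger_force: 0.0
```

```bash
python3 -c "
from h import *
inc((.4925,-.284,.020),flat(np.radians(180-.6)))
d=grab()
for c in d:
  cv2.imwrite('/dev/null.png',d[c]['image']) if 0 else None
t=d['top']['image'][220:335,330:450]; s=d['scene']['image'][190:300,190:310]
cv2.imwrite('pics/k1.png',np.hstack([cv2.resize(t,(390,400)),cv2.resize(s,(390,400))]))
"
```

```text
mm [ 2.3 -0.2  6.5] deg [-0.13  0.29 -0.03]
```

View pics/k1.png

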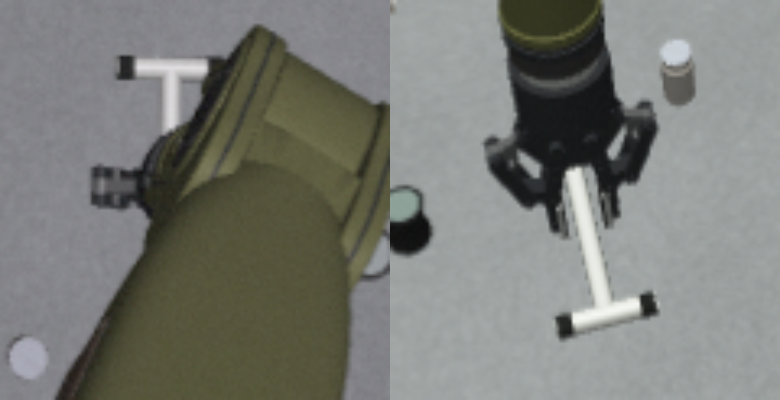

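The key lies between the open fingers, still on the bench. I go 5.5 mm lower and close more gently.

Request:
step_arm --increments '[{"dx": 1, "dy": 0, "dz": 3, "rx": 0, "ry": 0.2, "rz": 0, "claw": 0.3}, {"dx": 1, "dy": 0, "dz": 5.5, "rx": 0, "ry": 0.2, "rz": 0, "claw": 0.3}, {"dx": 1, "dy": 0, "dz": 5.5, "rx": 0, "ry": 0.2, "rz": 0, "claw": 0.3}, {"dx": 1, "dy": 0, "dz": 5.5, "rx": 0, "ry": 0.2, "rz": 0, "claw": 0.3}]'

```text
t: 12.52
ee_pos: [0.493, -0.2834, 0.0201]
orientation: [[-1.0, 0.011, -0.0], [0.011, 1.0, -0.001], [0.0, -0.001, -1.0]]
contact_force: [-0.1, 0.1, 0.5]
finger_gap: 0.35
finger_force: 0.0
```

Request:
step_arm --increments '[{"dx": 0, "dy": 0, "dz": 0, "rx": 0, "ry": 0, "rz": 0, "claw": 0.6}, {"dx": 0, "dy": 0, "dz": 0, "rx": 0, "ry": 0, "rz": 0, "claw": 1.0}, {"dx": 0, "dy": 0, "dz": 0, "rx": 0, "ry": 0, "rz": 0, "claw": 1.0}, {"dx": 0, "dy": 0, "dz": 0, "rx": 0, "ry": 0, "rz": 0, "claw": 1.0}, {"dx": 0, "dy": 0, "dz": 0, "rx": 0, "ry": 0, "rz": 0, "claw": 1.0}]'

```text
t: 12.93
ee_pos: [0.4933, -0.2835, 0.0206]
orientation: [[-1.0, 0.011, 0.001], [0.011, 1.0, -0.002], [-0.001, -0.002, -1.0]]
contact_force: [0.1, 1.0, 1.0]
finger_gap: 0.158
finger_force: 58.5
```

Request:
step_arm --increments '[{"dx": 0, "dy": 0, "dz": -25, "rx": 0, "ry": 0, "rz": 0, "claw": 1.0}, {"dx": 0, "dy": 0, "dz": -60, "rx": 0, "ry": 0, "rz": 0, "claw": 1.0}, {"dx": 0, "dy": 0, "dz": -100, "rx": 0, "ry": 0, "rz": 0, "claw": 1.0}, {"dx": 0, "dy": 10, "dz": -140, "rx": 0, "ry": 0, "rz": 0, "claw": 1.0}, {"dx": 5, "dy": 30, "dz": -175, "rx": -0.4, "ry": -3.5, "rz": -1.6, "claw": 1.0}, {"dx": 10, "dy": 60, "dz": -205, "rx": -0.8, "ry": -7, "rz": -3.2, "claw": 1.0}, {"dx": 15, "dy": 95, "dz": -225, "rx": -1.3, "ry": -10.5, "rz": -4.8, "claw": 1.0}, {"dx": 20, "dy": 130, "dz": -240, "rx": -1.7, "ry": -14, "rz": -6.4, "claw": 1.0}, {"dx": 25, "dy": 165, "dz": -250, "rx": -2.1, "ry": -17.5, "rz": -8, "claw": 1.0}, {"dx": 30, "dy": 200, "dz": -250, "rx": -2.6, "ry": -21, "rz": -9.6, "claw": 1.0}]' --newtons 80

```text
t: 13.77
ee_pos: [0.466, -0.0816, 0.2727]
orientation: [[-0.919, -0.161, 0.36], [-0.146, 0.987, 0.069], [-0.367, 0.011, -0.93]]
contact_force: [1.2, 1.2, -3.0]
finger_gap: 0.149
finger_force: 79.2
```

Request:
step_arm --increments '[{"dx": 0, "dy": 0, "dz": 0, "rx": 0, "ry": 0, "rz": 0, "claw": 1.0}, {"dx": 0, "dy": 0, "dz": 0, "rx": 0, "ry": 0, "rz": 0, "claw": 1.0}]'

```text
t: 13.93
ee_pos: [0.4622, -0.0808, 0.2687]
orientation: [[-0.922, -0.163, 0.351], [-0.147, 0.987, 0.07], [-0.358, 0.013, -0.934]]
contact_force: [0.7, -0.6, -1.3]
finger_gap: 0.152
finger_force: 79.2
```

```bash
sed -i 's/off+.0147/off+.0126/' chk.py; python3 -c "
from h import *
R=np.c_[-up,yy,-n]
inc(HOME['a']+(.13+.0126)*n,R)
inc(HOME['a']+(.06+.0126)*n,R)"
```

```text
mm [ -6.7 242.7  43.7] deg [-0.68 -7.69 -3.25]
mm [-16.1 243.7 113.1] deg [-0.68 -7.69 -3.25]
```

Request:
step_arm --increments '[{"dx": 0, "dy": 35, "dz": 0, "rx": -0.2, "ry": -2, "rz": -0.8, "claw": 1.0}, {"dx": 0, "dy": 70, "dz": 0, "rx": -0.4, "ry": -4, "rz": -1.6, "claw": 1.0}, {"dx": -1, "dy": 105, "dz": 0, "rx": -0.6, "ry": -6, "rz": -2.4, "claw": 1.0}, {"dx": -2, "dy": 140, "dz": 0, "rx": -0.7, "ry": -7.7, "rz": -3.2, "claw": 1.0}, {"dx": -3, "dy": 175, "dz": 5, "rx": -0.7, "ry": -7.7, "rz": -3.2, "claw": 1.0}, {"dx": -5, "dy": 210, "dz": 20, "rx": -0.7, "ry": -7.7, "rz": -3.2, "claw": 1.0}, {"dx": -7, "dy": 243, "dz": 44, "rx": -0.7, "ry": -7.7, "rz": -3.2, "claw": 1.0}, {"dx": -12, "dy": 243.5, "dz": 80, "rx": -0.7, "ry": -7.7, "rz": -3.2, "claw": 1.0}, {"dx": -16, "dy": 243.7, "dz": 113, "rx": -0.7, "ry": -7.7, "rz": -3.2, "claw": 1.0}, {"dx": -16, "dy": 243.7, "dz": 113, "rx": -0.7, "ry": -7.7, "rz": -3.2, "claw": 1.0}]'

```text
t: 14.77
ee_pos: [0.48, 0.1681, 0.1671]
orientation: [[-0.86, -0.217, 0.463], [-0.192, 0.976, 0.101], [-0.474, -0.002, -0.881]]
contact_force: [-1.7, -1.0, -3.8]
finger_gap: 0.143
finger_force: 79.4
```

Request:
step_arm --increments '[{"dx": 0, "dy": 0, "dz": 0, "rx": 0, "ry": 0, "rz": 0, "claw": 1.0}, {"dx": 0, "dy": 0, "dz": 0, "rx": 0, "ry": 0, "rz": 0, "claw": 1.0}, {"dx": 0, "dy": 0, "dz": 0, "rx": 0, "ry": 0, "rz": 0, "claw": 1.0}]'

```text
t: 15.02
ee_pos: [0.4823, 0.1676, 0.1752]
orientation: [[-0.854, -0.214, 0.474], [-0.187, 0.977, 0.104], [-0.485, -0.0, -0.875]]
contact_force: [0.1, 0.5, -2.4]
finger_gap: 0.154
finger_force: 79.4
```

```bash
python3 chk.py a .06 a1
```

```text
mm [5.5 3.4 0.5] deg [-0.13  0.32 -0.21]
scene (-0.09, -0.035) 75 Y med -7.2 Zcrest 69.2 Xrange [-89. -35.]
scene (0.03, 0.07) 64 Y med -8.9 Zcrest 69.0 Xrange [31. 70.]
scene (-0.2, 0.2) 366 Y med -1.9 Zcrest 69.4 Xrange [-92. 106.]
top (-0.09, -0.035) 38 Y med -7.1 Zcrest 69.5 Xrange [-90. -67.]
top (0.03, 0.07) 146 Y med -4.1 Zcrest 69.9 Xrange [31. 70.]
top (-0.2, 0.2) 553 Y med -0.3 Zcrest 69.9 Xrange [-96. 105.]
```

View pics/a1.png

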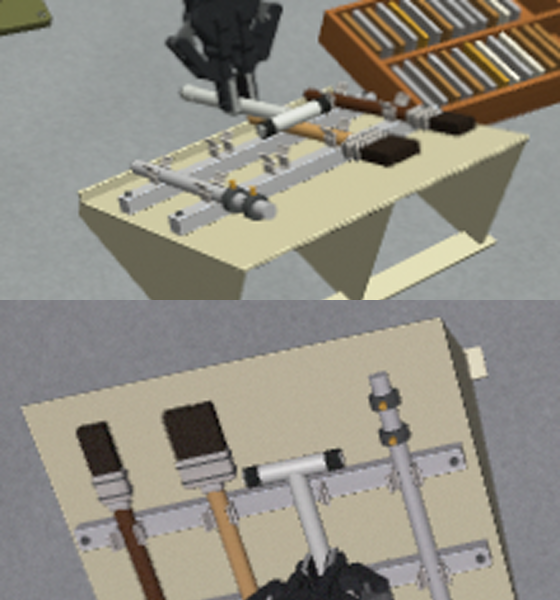

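The key is held above place a with its cross bar at the upper end, level and parallel to its neighbours. It is 3.5–4 mm too far right and 5 mm too far up the slope. The brush is still seated.

Request:
step_arm --increments '[{"dx": 5, "dy": 3.4, "dz": 0, "rx": -0.1, "ry": 0.2, "rz": -0.2, "claw": 1.0}, {"dx": 5, "dy": 3.4, "dz": 15, "rx": -0.1, "ry": 0.2, "rz": -0.2, "claw": 1.0}, {"dx": 5, "dy": 3.4, "dz": 30, "rx": -0.1, "ry": 0.2, "rz": -0.2, "claw": 1.0}, {"dx": 5, "dy": 3.4, "dz": 39, "rx": -0.1, "ry": 0.2, "rz": -0.2, "claw": 1.0}, {"dx": 5, "dy": 3.4, "dz": 39, "rx": -0.1, "ry": 0.2, "rz": -0.2, "claw": 1.0}, {"dx": 5, "dy": 3.4, "dz": 39, "rx": -0.1, "ry": 0.2, "rz": -0.2, "claw": 1.0}, {"dx": 5, "dy": 3.4, "dz": 39, "rx": -0.1, "ry": 0.2, "rz": -0.2, "claw": 1.0}]'

```text
t: 15.7
ee_pos: [0.4944, 0.1743, 0.1377]
orientation: [[-0.856, -0.219, 0.469], [-0.192, 0.976, 0.105], [-0.48, -0.0, -0.877]]
contact_force: [0.6, 0.2, -2.4]
finger_gap: 0.151
finger_force: 79.5
```

```bash
python3 chk.py a .02 a2
```

```text
mm [-0.8 -0.5  1.3] deg [0.01 0.03 0.06]
scene (-0.09, -0.035) 85 Y med -5.2 Zcrest 29.5 Xrange [-90. -36.]
scene (0.03, 0.07) 65 Y med -6.1 Zcrest 29.5 Xrange [30. 70.]
scene (-0.2, 0.2) 367 Y med -0.9 Zcrest 29.9 Xrange [-99.  99.]
top (-0.09, -0.035) 25 Y med -4.2 Zcrest 30.6 Xrange [-90. -74.]
top (0.03, 0.07) 169 Y med 1.1 Zcrest 29.4 Xrange [30. 70.]
top (-0.2, 0.2) 548 Y med 0.2 Zcrest 30.3 Xrange [-100.   98.]
```

Request:
step_arm --increments '[{"dx": 0, "dy": -0.4, "dz": 4, "rx": 0, "ry": 0, "rz": 0, "claw": 1.0}, {"dx": 0, "dy": -0.4, "dz": 8, "rx": 0, "ry": 0, "rz": 0, "claw": 1.0}, {"dx": 0, "dy": -0.4, "dz": 12, "rx": 0, "ry": 0, "rz": 0, "claw": 1.0}, {"dx": 0, "dy": -0.4, "dz": 16, "rx": 0, "ry": 0, "rz": 0, "claw": 1.0}, {"dx": 0, "dy": -0.4, "dz": 19, "rx": 0, "ry": 0, "rz": 0, "claw": 1.0}, {"dx": 0, "dy": -0.4, "dz": 21.5, "rx": 0, "ry": 0, "rz": 0, "claw": 1.0}, {"dx": 0, "dy": -0.4, "dz": 21.5, "rx": 0, "ry": 0, "rz": 0, "claw": 1.0}, {"dx": 0, "dy": -0.4, "dz": 21.5, "rx": 0, "ry": 0, "rz": 0, "claw": 1.0}]'

```text
t: 16.47
ee_pos: [0.504, 0.1763, 0.1199]
orientation: [[-0.855, -0.22, 0.47], [-0.192, 0.976, 0.106], [-0.481, -0.0, -0.877]]
contact_force: [-20.0, -4.3, 26.6]
finger_gap: 0.147
finger_force: 83.9
```

```bash
python3 chk.py a 0 a3
```

```text
mm [-0.7 -0.3  1. ] deg [0.04 0.09 0.08]
scene (-0.09, -0.035) 103 Y med -7.4 Zcrest 10.1 Xrange [-89. -35.]
scene (0.03, 0.07) 85 Y med -6.9 Zcrest 10.9 Xrange [31. 69.]
scene (-0.2, 0.2) 411 Y med -1.9 Zcrest 10.3 Xrange [-196.   98.]
top (-0.09, -0.035) 29 Y med -11.7 Zcrest 9.6 Xrange [-90. -53.]
top (0.03, 0.07) 248 Y med -0.2 Zcrest 10.8 Xrange [30. 70.]
top (-0.2, 0.2) 630 Y med -0.2 Zcrest 10.4 Xrange [-198.   98.]
```

The key behaved like the brush: it stalled at about 33 N, with its crest 10 mm above the home axis line, as measured on the seated tools. I release and retreat.

Request:
step_arm --increments '[{"dx": 0, "dy": 0, "dz": -1.5, "rx": 0, "ry": 0, "rz": 0, "claw": 0.7}, {"dx": 0, "dy": 0, "dz": -1.5, "rx": 0, "ry": 0, "rz": 0, "claw": 0.3}, {"dx": 0, "dy": 0, "dz": -1.5, "rx": 0, "ry": 0, "rz": 0, "claw": 0.2}, {"dx": 0, "dy": 0, "dz": -1.5, "rx": 0, "ry": 0, "rz": 0, "claw": 0.2}, {"dx": 0, "dy": 0, "dz": -1.5, "rx": 0, "ry": 0, "rz": 0, "claw": 0.2}, {"dx": 0, "dy": 0, "dz": -20, "rx": 0, "ry": 0, "rz": 0, "claw": 0.2}, {"dx": 0, "dy": 0, "dz": -45, "rx": 0, "ry": 0, "rz": 0, "claw": 0.2}, {"dx": 0, "dy": 0, "dz": -80, "rx": 0, "ry": 0, "rz": 0, "claw": 0.2}, {"dx": 0, "dy": 0, "dz": -120, "rx": 0, "ry": 0, "rz": 0, "claw": 0.2}, {"dx": 0, "dy": 0, "dz": -150, "rx": 0, "ry": 0, "rz": 0, "claw": 0.2}]'

```text
t: 17.4
ee_pos: [0.4337, 0.1602, 0.2516]
orientation: [[-0.856, -0.219, 0.469], [-0.192, 0.976, 0.104], [-0.48, -0.001, -0.877]]
contact_force: [0.7, -0.1, -0.1]
finger_gap: 0.405
finger_force: 0.0
```

Request:
step_arm --increments '[{"dx": 0, "dy": -40, "dz": 0, "rx": 0, "ry": 0, "rz": 0, "claw": 0.2}, {"dx": 0, "dy": -80, "dz": 0, "rx": 0, "ry": 0, "rz": 0, "claw": 0.2}, {"dx": 0, "dy": -120, "dz": 0, "rx": 0, "ry": 0, "rz": 0, "claw": 0.2}, {"dx": 0, "dy": -160, "dz": 0, "rx": 0, "ry": 0, "rz": 0, "claw": 0.2}, {"dx": 0, "dy": -160, "dz": 0, "rx": 0, "ry": 0, "rz": 0, "claw": 0.2}, {"dx": 0, "dy": -160, "dz": 0, "rx": 0, "ry": 0, "rz": 0, "claw": 0.2}]'

```text
t: 17.9
ee_pos: [0.4701, 0.0011, 0.2497]
orientation: [[-0.858, -0.212, 0.469], [-0.186, 0.977, 0.101], [-0.48, -0.001, -0.878]]
contact_force: [-0.5, 0.3, -1.2]
finger_gap: 0.402
finger_force: 0.0
```

```bash
python3 chk.py a 0 a4; python3 chk.py b 0 f1
python3 - <<'E'
from h import *
P=cloud(load()["top"]);E=P-o;X,Y,Z=E@up,E@yy,E@n
for nm,c in(("brush2",.122),("brush",.0424),("key",-.0376),("spindle",-.1176)):
    for lo,hi in((-.11,-.098),(-.07,-.005),(.022,.032)):
        q=(abs(Y-c)<.01)&(X>lo)&(X<hi)&(Z>.026)&(Z<.06); q2=q&(abs(Y-c)<.006)
        print(nm,(lo,hi),q.sum(),"crest",round(1e3*np.median(Z[q2]),1),"Y",round(1e3*(Y[q].mean()-c),1))
E
```

```text
mm [ -0.2 163.8 148.5] deg [-0.2  -0.02 -0.3 ]
scene (-0.09, -0.035) 116 Y med -5.6 Zcrest 10.2 Xrange [-90. -35.]
scene (0.03, 0.07) 82 Y med -7.7 Zcrest 10.9 Xrange [33. 69.]
scene (-0.2, 0.2) 408 Y med -1.8 Zcrest 10.0 Xrange [-200.   98.]
top (-0.09, -0.035) 269 Y med 0.1 Zcrest 10.6 Xrange [-90. -35.]
top (0.03, 0.07) 239 Y med -0.1 Zcrest 10.3 Xrange [30. 70.]
top (-0.2, 0.2) 958 Y med -0.2 Zcrest 10.3 Xrange [-199.   98.]
mm [ -1.6 240.  148.8] deg [ 0.   -0.07  0.01]
scene (-0.09, -0.035) 113 Y med -6.2 Zcrest 10.4 Xrange [-89. -36.]
scene (0.03, 0.07) 90 Y med -4.9 Zcrest 10.6 Xrange [30. 70.]
scene (-0.2, 0.2) 622 Y med -2.6 Zcrest 10.1 Xrange [-199.  148.]
top (-0.09, -0.035) 268 Y med -0.9 Zcrest 10.5 Xrange [-90. -35.]
top (0.03, 0.07) 244 Y med 0.0 Zcrest 10.1 Xrange [30. 69.]
top (-0.2, 0.2) 1480 Y med 0.0 Zcrest 10.4 Xrange [-198.  148.]
brush2 (-0.11, -0.098) 37 crest 33.4 Y 0.1
brush2 (-0.07, -0.005) 189 crest 32.6 Y -0.2
brush2 (0.022, 0.032) 35 crest 33.3 Y -1.6
brush (-0.11, -0.098) 30 crest 33.6 Y -0.7
brush (-0.07, -0.005) 194 crest 32.6 Y -0.2
brush (0.022, 0.032) 31 crest 31.5 Y 0.3
key (-0.11, -0.098) 37 crest 32.7 Y -0.6
key (-0.07, -0.005) 197 crest 33.0 Y -1.0
key (0.022, 0.032) 32 crest 33.1 Y -0.7
spindle (-0.11, -0.098) 35 crest 32.7 Y -0.5
spindle (-0.07, -0.005) 197 crest 33.6 Y -0.3
spindle (0.022, 0.032) 32 crest 32.9 Y -0.1
```

View pics/f1.png

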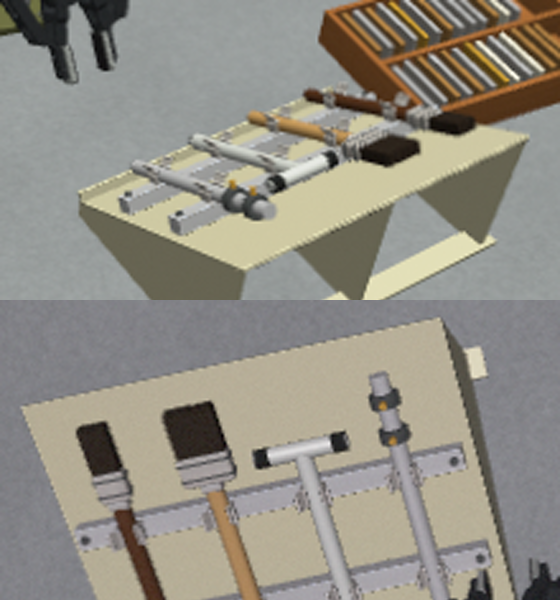

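All four tools sit on the rack, heads up. Brush and key are level with the seated neighbours (crests 32–34 mm) and centred within 1 mm, and the gripper is clear. I hand the job in.

```bash
python3 -c "
from workcell import workorder
print(workorder.finish_job())"
```

```text
the job is handed in; nothing more can be done
None
```

The brush and the key are pressed into the two empty places, heads up, and by camera both sit level with their neighbours and within about 1 mm of centre; the job was handed in at about 18 s, and no verdict was returned.

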